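# Turn and stack the capsule caddies

### The arm

A 6-joint arm with a two-finger parallel gripper is mounted at the origin on a cart in front of the work surface, level with it; the furniture and walls round the work are solid. World frame = base frame: x ahead of the robot, y to its left, z up, the work surface at z = 0. Lengths are in m, angles in rad, forces in N, time in s.
With the tool pointing down it reaches from about 0.35 to 0.875 m from the base axis. Payload 15.5 kg.
Tool frame: the origin (TCP) lies midway between the tips of the shut fingers; the grasp point (between the pads) lies manip.tcp_to_grasp behind it (manip.tcp_to_grasp is the distance from the TCP to the grasp point, in m); z points along the fingers, y is the line along which they close (so a half turn about z gives the same grasp; the last joint's range is limited). The gripper opens to 85 mm and grips with 20 to 120 N. Pads are 22 mm wide; open, the fingers measure 114 mm over their backs; the gripper's body (76 mm by 85 mm) begins 54 mm behind the grasp point. The pads swing forward as they close: fully open they stand 13 mm farther back than shut.
Start: joints at [1.087, 0.494, 1.345, -0, 1.302, -0.096], TCP at [0.236, 0.579, 0.231] pointing down, gripper open.
Joint ranges: [-2.91, 2.91], [-0.82, 2.16], [0.22, 2.67], [-1.22, 4.37], [0.12, 2.79], [-3.08, 3.08]. Speed limits (rad/s): [1.89, 1.89, 2.57, 3.01, 3.01, 3.01].

### API

Orientations are given as a unit quaternion [x, y, z, w].
In Python, from bench import monitor, eyes, manip gives the robot as it stands. The module is installed in compiled form; this text tells all that it offers.
- The arm moves only by the shell command python3 -m creep 'ROWS' [FORCE]. ROWS is JSON, a list that holds one entry, the list of rows, each a list of 7 numbers: the opening, from 0 (shut) to 1 (fully open), then the shift along the tool's x, y, z in mm, then the turn, a rotation vector about the tool's x, y, z in degrees. A call has 1 to 10 rows; each row is the pose to reach, as a shift and turn from the pose commanded when the call began, along the tool's axes at that moment; what a row does not reach only later rows make up. A row lasts 1/8 s, in which the tool goes at most 62.5 mm and 10.7 degrees, less where a joint would pass 70% of its speed; a pose out of reach is approached as far as the arm can. A call with a gripper value outside its range is refused whole. The fingers move at their own pace and stop on an object; FORCE is the grip in N (left out, the last holds). Time passes only in rows, so rows that repeat a pose let the fingers close. It gives the time, the measured TCP pose, the force, the opening and the grip force at its end, in the units of the state.
- monitor.get_state(): the state, without advancing time (a new reading comes with each control period).
- eyes.get_image(name): name is "side" or "top"; returns the picture (384x512x3 uint8, red, green, blue); there is no depth.
- eyes.calibration(name): a dict with "camera_matrix" (3x3 intrinsics, pixels), "extrinsics" (4x4, takes a point from world to camera coordinates). Camera axes: x right, y down, z forward; pixel columns grow to the right and rows downward; lengths in m; the calibration is good to about 2 mm. A picture is of the moment at which its call begins. calibration takes no time and is no camera call.
- manip.job_done(): hands the job in; it is judged then, once.
The state is a dict: "time": time; "qpos": joint angles; "qvel": joint speeds; "tau": joint torques, N m; "tcp_pos": TCP position; "orientation": TCP orientation; "wrist_force": force on the tool from outside, world axes, zero at the start; "ft_torque": the same for the moment, N m; "width": finger opening in m; "grip_force": force on a finger pad.
Only numpy, scipy, OpenCV 4.12 (cv2) and the standard library are available. Lean on these libraries where they do the work, as an engineer would, in place of code of your own. Each camera call takes 0.05 s, during which the arm holds its last target. There are 200 camera calls.

### The job

Build one tower of the three grey capsule caddies: the middle one has been dropped into the bottom one the wrong way round, so lift it out, give it a quarter turn and set it back so that it stands on the rim instead of sinking in; then take the third caddy off the sloping drainer and stack it on top in the same way, a quarter turn from the one below. Leave the bottom caddy where it stands and do not disturb the other things on the worktop; let go of everything at the end.

Things in the scene. Friction and masses are not known exactly. Their poses are not given: they have to be found in the camera images.
- caddy_low: Bottom caddy: open square stack-nest tub, grey plastic, 60 mm high, 250 g, loose, upright on the worktop. Origin: centre of its underside, z up through the mouth. All three caddies are alike. Upper part (z 27 to 60 mm) 66 mm square, mouth 59 mm square inside; lower body 51 mm square (46 mm below z = 4 mm). A half turn about z changes nothing.
- low_rim (a point): Centre of caddy_low's mouth, at rim height (z = 60 mm), axes as the caddy. On every caddy the walls at +x and -x are full: flat parallel outer faces 66 mm apart from rim to 33 mm below it (grip there from above, across x), each with a seat 29 mm wide, 6 mm deep in mid rim. The walls at +y and -y have an open slot 29 mm wide from the rim to 30 mm below it.
- caddy_mid: Middle caddy, same shape, 100 g, at first nested in caddy_low (x axes parallel, feet down in the slots, origin 33 mm above caddy_low's, its top 33 mm showing). Origin: centre of its underside. Below each slot, at +y and -y, a foot 18 mm wide sticks out to 36 mm from the centre, underside at z = 4 mm.
- mid_rim (a point): Centre of caddy_mid's mouth at rim height (z = 60 mm), axes as the caddy. Set on another caddy with x axes parallel, a caddy sinks in (nests); turned a quarter either way, its feet rest in the rim seats of the full walls below and it stacks: its origin 50 mm above the lower one's, with 4 mm of sideways play each way.
- caddy_top: Third caddy, same shape, 100 g, at first standing on the drainer, so it leans 28 degrees with its mouth toward the robot; its x axis (across the full walls, the grip) runs about level, its feet point up and down the slope. Origin: centre of its underside, z out of its mouth.
- top_rim (a point): Centre of caddy_top's mouth at rim height (z = 60 mm), axes as the caddy.
- drainer: Bamboo draining ramp, fixed, 116 mm long up the slope, 104 mm wide, sloping at 28 degrees down toward the robot side, 16 mm high at its low edge and 71 mm at the high one, with a 11 mm lip at the low edge. Origin on the sloping surface, 37 mm above the worktop; its x points up the slope, y level across it, z square to it. It stands to the left or right of the other caddies.
- spice_jar: spice jar, a bystander: 41 mm across, 105 mm tall, dark cap; origin under its centre; stands between the caddies and the ramp. (The fixed coffee machine at the left, x 0.42 to 0.57, y 0.33 to 0.85, is 335 mm tall.)
- mug: pale mug, a bystander at the back: 80 mm across, 91 mm tall, handle to its -y (origin under the middle of mug and handle together)
- descaler: carton, a bystander at the back: 39 x 85 x 125 mm (its x, y, z), origin under its centre
- glass: drinking glass, a bystander at the back: 80 mm across, 88 mm tall, origin under its centre
- loose_capsule: coffee capsule, a bystander: 57 mm across, 34 mm tall, origin under its centre
- spare_cartridge: water filter cartridge, a bystander on the right: 57 mm across, 97 mm tall, origin under its centre
- dropper: dropper bottle, a bystander on the right: 33 mm across, 102 mm tall, origin under its centre
Things that resemble listed ones, but are neither listed nor needed, are in the scene too. Leave any red look-alike of the caddy_mid alone. Leave any pink look-alike of the caddy_top alone.

How it is judged:
By the outcome, as a careful person would: the job done as asked, in the order asked, and still so for the second after the job is handed in, with the robot touching nothing.
It also fails if it takes over 66 s, if anything falls off the work surface, if the arm or the gripper's body presses on something with over 40 N, if the wrist force passes 120 N, or if a joint passes its speed limit or range.

## Working session

There is one attempt and no reset: what is moved stays moved. The work goes in short steps, Python scripts to look and compute and a shell command to move; the robot and the scene stay as the last step left them, time stands still between calls to the robot, and variables do not carry over. Pictures are saved under pics/ and viewed, at most 10 in all, crops included, and the job is handed in when it is done.

```bash
mkdir -p pics; python3 - <<'E'
from bench import monitor, eyes, manip
import cv2,numpy as np
np.set_printoptions(precision=4,suppress=True)
s=monitor.get_state()
print({k:np.round(v,4).tolist() for k,v in s.items()},manip.tcp_to_grasp)
for n in("side","top"):
    im=eyes.get_image(n); cv2.imwrite(f"pics/{n}0.png",im[:,:,::-1])
    c=eyes.calibration(n); print(c["camera_matrix"],c["extrinsics"])
E
```

```text
{'time': 0.0, 'qpos': [1.0875, 0.4942, 1.3462, -0.0, 1.3025, -0.0955], 'qvel': [-0.0004, -0.0008, 0.0018, 0.0001, 0.0006, -0.0006], 'tau': [0.0034, -88.2171, -38.3862, -0.0001, 0.0106, 0.0001], 'tcp_pos': [0.2362, 0.5783, 0.2307], 'orientation': [0.1927, 0.9813, -0.0006, -0.0002], 'wrist_force': [-0.3333, 0.9611, 0.0204], 'ft_torque': [0.0021, 0.0332, -0.0282], 'grip_force': 0.0, 'width': 0.0854} 0.0187
[[405.9173   0.     254.4847]
 [  0.     405.9173 190.2535]
 [  0.       0.       1.    ]] [[ 0.9133 -0.4069 -0.0152 -0.6031]
 [-0.2497 -0.5303 -0.8102  0.1528]
 [ 0.3216  0.7438 -0.586   1.1076]
 [ 0.      0.      0.      1.    ]]
[[371.8485   0.     256.2234]
 [  0.     371.8485 191.5435]
 [  0.       0.       1.    ]] [[ 0.0252 -0.9997  0.0068 -0.1018]
 [-0.9991 -0.0254 -0.034   0.5771]
 [ 0.0341 -0.0059 -0.9994  1.0253]
 [ 0.      0.      0.      1.    ]]
```

View pics/side0.png

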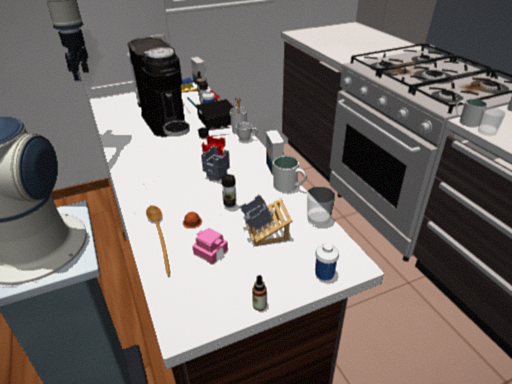

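View pics/top0.png

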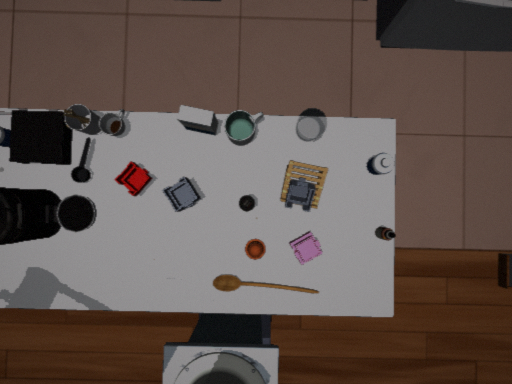

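Side view: the grey nested pair is at (215,163) and the grey caddy on the ramp is at (258,213). The look-alikes are red at (214,145) and pink at (210,245). In the top view the grey pair is at (183,194), the ramp caddy at (300,190), red at (134,179) and pink at (306,247). The two grey ones match the description, so I'll confirm them in one enlarged crop.

```bash
python3 - <<'E'
import cv2,numpy as np
t=cv2.imread("pics/top0.png");s=cv2.imread("pics/side0.png")
f=lambda im,x,y:cv2.resize(im[y:y+50,x:x+66],None,fx=6,fy=6,interpolation=cv2.INTER_CUBIC)
cv2.imwrite("pics/crop1.png",np.vstack([np.hstack([f(t,150,170),f(t,270,160)]),np.hstack([f(s,185,138),f(s,230,190)])]))
E
```

```text
(no output)
```

View pics/crop1.png

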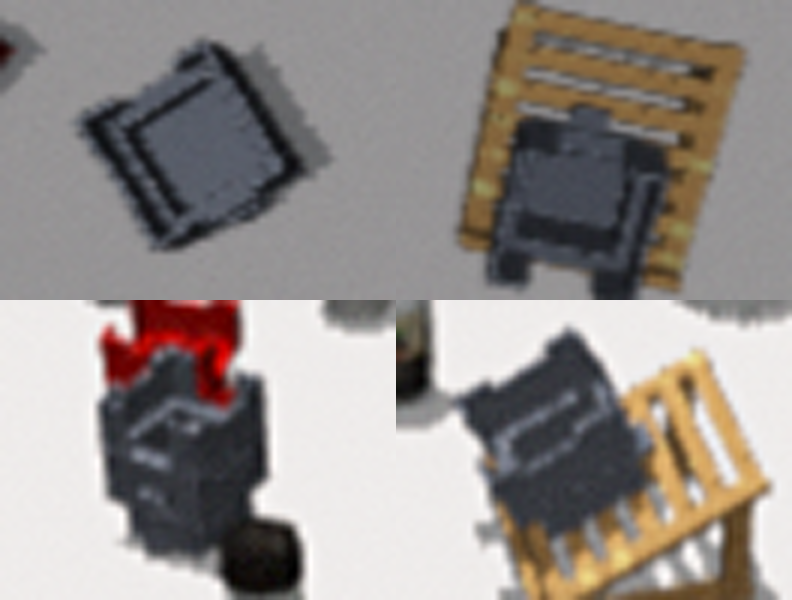

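The crop confirms both as grey. The pair on the worktop has its full walls facing right-up and left-down in the image, and the tub on the bamboo ramp has its feet up and down the slope. Next I'll fit silhouettes of the known shape in both views.

```bash
cat > fit.py <<'E'
import cv2,numpy as np
from bench import eyes
from scipy.optimize import differential_evolution as DE
from scipy.spatial.transform import Rotation as R
CAL={n:eyes.calibration(n) for n in("side","top")}
def proj(n,P):
    c=CAL[n];T=c["extrinsics"];q=(P@T[:3,:3].T+T[:3,3])@c["camera_matrix"].T
    return q[:,:2]/q[:,2:]
def box(x0,x1,y0,y1,z0,z1): return np.array([[x,y,z] for x in(x0,x1) for y in(y0,y1) for z in(z0,z1)])/1e3
B=[box(-23,23,-23,23,0,4),box(-25.5,25.5,-25.5,25.5,4,30),box(-9,9,-36,36,4,27),box(-33,33,-33,33,27,30)]
for s in(1,-1):
    a,b=sorted((s*29.5,s*33)); B.append(box(a,b,-33,33,27,54))
    for t in(1,-1):
        c,d=sorted((t*14.5,t*33)); B.append(box(a,b,c,d,27,60))
        e,f=sorted((t*29.5,t*33)); g,h=sorted((s*14.5,s*33)); B.append(box(g,h,e,f,27,60))
def render(n,poses,win,S=4):
    x,y,w,h=win;m=np.zeros((h*S,w*S),np.uint8)
    for Rm,p in poses:
        for b in B:
            q=(proj(n,b@Rm.T+p)-[x,y]+.5)*S-.5
            cv2.fillConvexPoly(m,cv2.convexHull(np.round(q).astype(np.int32)),255)
    return cv2.resize(m,(w,h),interpolation=cv2.INTER_AREA)/255.
def mask(im,win):   # im BGR
    x,y,w,h=win;c=im[y:y+h,x:x+w].astype(int);b,g,r=c[...,0],c[...,1],c[...,2]
    m=((b-r>5)&(g<150))|((c.max(2)<75)&(abs(b-r)<14)&(b>=r-3))
    return m.astype(float)
def flat(v): return R.from_euler('z',v[3]).as_matrix(),np.array(v[:3])
def ramp(v): # yaw = heading of the upslope direction; caddy y = upslope
    u=np.array([np.cos(v[3])*np.cos(T28),np.sin(v[3])*np.cos(T28),np.sin(T28)])
    l=np.array([np.sin(v[3]),-np.cos(v[3]),0]);return np.c_[l,u,np.cross(l,u)],np.array(v[:3])
T28=np.radians(28)
def fit(ims,wins,mk,bounds):
    ms={n:mask(ims[n],wins[n]) for n in wins}
    f=lambda v:sum(abs(render(n,mk(v),wins[n])-ms[n]).sum() for n in wins)
    r=DE(f,bounds,maxiter=60,popsize=12,seed=1,polish=False);return r.x,r.fun,ms
def show(ims,wins,poses,ms,k=6):
    out=[]
    for n,(x,y,w,h) in wins.items():
        c=cv2.resize(ims[n][y:y+h,x:x+w],None,fx=k,fy=k)
        for a,col in((render(n,poses,wins[n]),(0,255,0)),(ms[n],(0,0,255))):
            u=(cv2.resize(a,None,fx=k,fy=k)>.5).astype(np.uint8)
            cv2.drawContours(c,cv2.findContours(u,0,2)[0],-1,col,1)
        out.append(cv2.copyMakeBorder(c,0,300-c.shape[0],0,400-c.shape[1],0))
    return np.hstack(out)
E
python3 - <<'E'
from fit import *
ims={n:cv2.imread(f"pics/{n}0.png") for n in("top","side")}
up=np.array([0,0,.033])
mk=lambda v:[flat((v[0],v[1],0,v[2])),flat((v[0],v[1],.033,v[2]))]
def guess(px,z):
    c=CAL["top"];T=c["extrinsics"];d=T[:3,:3].T@np.linalg.inv(c["camera_matrix"])@[*px,1];o=-T[:3,:3].T@T[:3,3]
    return (o+d*(z-o[2])/d[2])
g=guess((183,194),.09);h=guess((300,190),.06);print(g,h)
wa={"top":(158,170,48,46),"side":(198,144,36,40)};wb={"top":(272,165,58,50),"side":(238,192,36,44)}
a,fa,ma=fit(ims,wa,mk,[(g[0]-.03,g[0]+.03),(g[1]-.03,g[1]+.03),(0,np.pi)])
b,fb,mb=fit(ims,wb,lambda v:[ramp(v)],[(h[0]-.06,h[0]+.06),(h[1]-.04,h[1]+.04),(.015,.06),(-.6,.6)])
print("pair",a,np.degrees(a[2]),fa);print("ramp",b,np.degrees(b[3]),fb)
cv2.imwrite("pics/fit1.png",np.vstack([show(ims,wa,mk(a),ma),show(ims,wb,[ramp(b)],mb)]))
E
```

```text
[0.56567007 0.10093039 0.09      ] [ 0.58481848 -0.20290225  0.06      ]
pair [0.56677243 0.10950286 2.17744573] 124.75845028218973 191.18823529411762
ramp [ 0.59078824 -0.20296787  0.03878615 -0.14490842] -8.302640626503104 201.75686274509803
```

View pics/fit1.png

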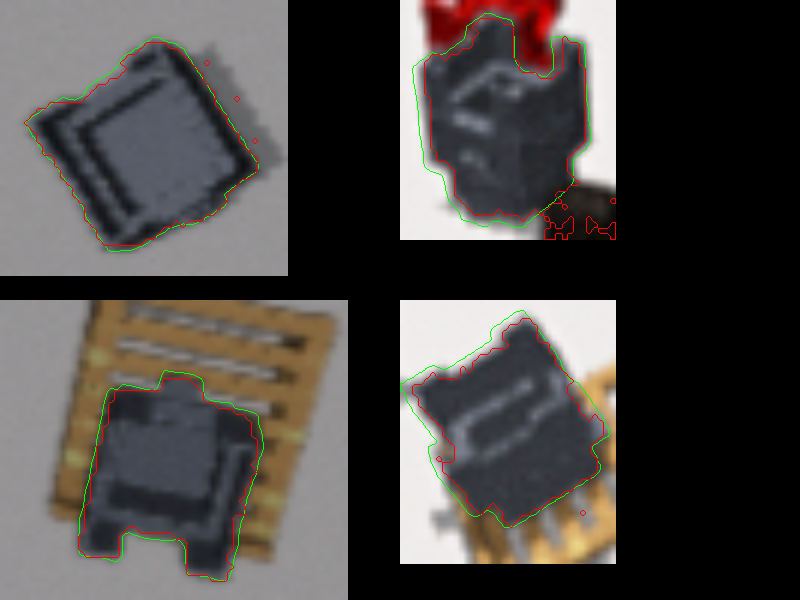

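```bash
cat > go.py <<'E'
import sys,numpy as np
from bench import monitor
from scipy.spatial.transform import Rotation as R
# heading of tool y (deg), tilt (deg): tool z leans forward (away along heading-90 .. +tool -x side)
def orient(h,tilt=0):
    h=np.radians(h);y=np.array([np.cos(h),np.sin(h),0]);z=np.array([0,0,-1.]);x=np.cross(y,z)
    return R.from_matrix(np.c_[x,y,z])*R.from_rotvec([0,np.radians(tilt),0])
def delta(p,Rt):
    s=monitor.get_state();R0=R.from_quat(s["orientation"])
    return np.round(R0.inv().apply(np.array(p)-s["tcp_pos"])*1e3,1),np.round((R0.inv()*Rt).as_rotvec(degrees=True),1)
def report():
    s=monitor.get_state();Rm=R.from_quat(s["orientation"]).as_matrix()
    print(round(s["time"],2),np.round(s["tcp_pos"],4),"yhead",round(float(np.degrees(np.arctan2(Rm[1,1],Rm[0,1]))),1),"z",np.round(Rm[:,2],3),"w",round(s["width"],4),"F",np.round(s["wrist_force"],1),"q",np.round(s["qpos"],2))
E
python3 - <<'E'
from go import *
report()
for p in([.38,.2,.25],[.567,.1095,.20],[.567,.1095,.056]): print(delta(p,orient(124.8)))
E
```

```text
0.1 [0.2362 0.5783 0.2307] yhead 67.8 z [-0.001 -0.001 -1.   ] w 0.0857 F [-0.9 -0.1 -1.2] q [ 1.09  0.49  1.35  0.    1.3  -0.1 ]
(array([-276.2, -295.8,  -19. ]), array([ -0.1,  -0. , -57. ]))
(array([-483.5, -308.8,   31. ]), array([ -0.1,  -0. , -57. ]))
(array([-483.6, -308.7,  175. ]), array([ -0.1,  -0. , -57. ]))
```

```bash
python3 -m creep '[[[1,-40,-42,-3,0,0,-8],[1,-79,-85,-5,0,0,-16],[1,-118,-127,-8,0,0,-24],[1,-158,-169,-11,0,0,-33],[1,-197,-211,-14,0,0,-41],[1,-237,-254,-16,0,0,-49],[1,-276,-296,-19,0,0,-57],[1,-276,-296,-19,0,0,-57],[1,-276,-296,-19,0,0,-57]]]' 40; python3 - <<'E'
from go import *
report()
for p in([.567,.1095,.16],[.567,.1095,.056]): print(delta(p,orient(124.8)))
E
```

```text
time: 1.23
tcp_pos: [0.3798, 0.2002, 0.2502]
orientation: [-0.298, 0.955, 0.0, -0.0]
wrist_force: [0.2, 0.6, 0.1]
width: 0.0853
grip_force: 0.0
1.23 [0.3798 0.2002 0.2502] yhead 124.6 z [-0.  0. -1.] w 0.0853 F [0.2 0.6 0.1] q [ 0.35  0.2   1.77  0.    1.18 -1.83]
(array([-102.4, -181.1,   90.1]), array([ 0. , -0. , -0.2]))
(array([-102.5, -181.1,  194.1]), array([ 0. , -0. , -0.2]))
```

```bash
python3 -m creep '[[[1,-25,-45,20,0,0,0],[1,-51,-90,45,0,0,0],[1,-77,-135,68,0,0,0],[1,-102.5,-181,90,0,0,0],[1,-102.5,-181,110,0,0,0],[1,-102.5,-181,140,0,0,0],[1,-102.5,-181,170,0,0,0],[1,-102.5,-181,188,0,0,0],[1,-102.5,-181,194,0,0,0],[1,-102.5,-181,194,0,0,0]]]' 40; python3 - <<'E'
from go import *
import cv2
from bench import eyes
report()
a=eyes.get_image("side")[120:200,170:260,::-1];b=eyes.get_image("top")[150:230,140:230,::-1]
cv2.imwrite("pics/c2.png",cv2.resize(np.hstack([a,b]),None,fx=4,fy=4,interpolation=2))
E
```

```text
time: 2.48
tcp_pos: [0.5672, 0.111, 0.0562]
orientation: [-0.299, 0.954, 0.0, -0.0]
wrist_force: [-0.4, 0.3, -0.0]
width: 0.0851
grip_force: 0.0
2.48 [0.5672 0.111  0.0562] yhead 124.8 z [-0.  0. -1.] w 0.0851 F [-0.4  0.3 -0. ] q [ 0.09  0.65  1.63  0.    0.86 -2.09]
```

View pics/c2.png

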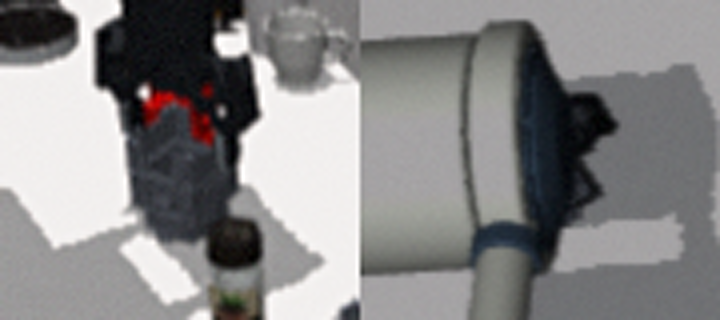

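The side view shows the fingers straddling the pair, left at about crop (122,110) and right at (228,115), with clear gaps. Now close and lift.

```bash
python3 -m creep '[[[0.6,0,0,0,0,0,0],[0.6,0,0,0,0,0,0],[0.5,0,0,0,0,0,0],[0.5,0,0,0,0,0,0],[0.5,0,0,0,0,0,0],[0.5,0,0,0,0,0,0]]]' 40; python3 -m creep '[[[0.5,0,0,-5,0,0,0],[0.5,0,0,-12,0,0,0],[0.5,0,0,-22,0,0,0],[0.5,0,0,-35,0,0,0],[0.5,0,0,-50,0,0,0],[0.5,0,0,-70,0,0,0],[0.5,0,0,-80,0,0,0],[0.5,0,0,-80,0,0,0]]]'; python3 - <<'E'
from go import *
import cv2
from bench import eyes
report()
a=eyes.get_image("side")[:,:,::-1];cv2.imwrite("pics/s3.png",a)
cv2.imwrite("pics/c3.png",cv2.resize(a[90:200,160:270],None,fx=5,fy=5,interpolation=2))
E
```

```text
time: 3.32
tcp_pos: [0.5678, 0.1101, 0.0571]
orientation: [-0.299, 0.954, -0.0, 0.001]
wrist_force: [-1.1, 0.8, 6.9]
width: 0.0649
grip_force: 42.8
time: 4.32
tcp_pos: [0.5677, 0.11, 0.1371]
orientation: [-0.299, 0.954, -0.0, 0.001]
wrist_force: [-0.3, 0.1, -0.2]
width: 0.0654
grip_force: 44.8
4.33 [0.5677 0.11   0.1371] yhead 124.8 z [ 0.001  0.    -1.   ] w 0.0654 F [-0.3  0.1 -0.2] q [ 0.09  0.54  1.57  0.    1.03 -2.09]
```

View pics/c3.png

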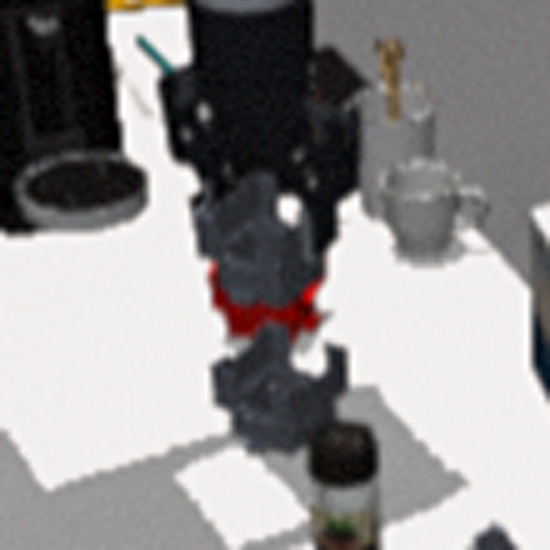

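The caddy is lifted clear at crop (260,240), and the bottom one is still standing at (280,390). A quick refit gives the bottom caddy's pose.

```bash
python3 - <<'E'
from fit import *
from go import *
ims={"side":cv2.imread("pics/s3.png")}
w={"side":(198,155,34,28)}
v,f,m=fit(ims,w,lambda v:[flat((v[0],v[1],0,v[2]))],[(.54,.6),(.08,.14),(1.9,2.5)])
print("low",v,np.degrees(v[2]),f)
# same view of the initial pair, side only, for bias
im0={"side":cv2.imread("pics/side0.png")};w0={"side":(198,144,36,34)}
v,f,m=fit(im0,w0,lambda v:[flat((v[0],v[1],0,v[2])),flat((v[0],v[1],.033,v[2]))],[(.54,.6),(.08,.14),(1.9,2.5)])
print("pair side-only",v,f)
im0={"top":cv2.imread("pics/top0.png")};w0={"top":(158,170,48,46)}
v,f,m=fit(im0,w0,lambda v:[flat((v[0],v[1],0,v[2])),flat((v[0],v[1],.033,v[2]))],[(.54,.6),(.08,.14),(1.9,2.5)])
print("pair top-only",v,f)
for p in([.5675,.1095,.137],[.5675,.1095,.076]): print(delta(p,orient(34.8)))
E
```

```text
low [0.57242332 0.1126154  2.35068836] 134.68452185219195 95.25490196078431
pair side-only [0.57026359 0.10619027 2.31778107] 76.7764705882353
pair top-only [0.56636302 0.10928324 2.16197941] 44.85098039215686
(array([ 0.2, -0.5, -0.7]), array([ 0.,  0., 90.]))
(array([ 0.2, -0.5, 60.3]), array([ 0.,  0., 90.]))
```

Side-only fits are too noisy, so I'll step back toward the robot while doing the quarter turn, then look from above.

```bash
python3 -m creep '[[[0.5,17,12,-20,0,0,10],[0.5,35,24,-30,0,0,20],[0.5,52,36,-40,0,0,30],[0.5,69,48,-40,0,0,40],[0.5,87,60,-40,0,0,50],[0.5,104,72,-40,0,0,60],[0.5,121,84,-40,0,0,70],[0.5,139,96,-40,0,0,80],[0.5,156,108,-40,0,0,90],[0.5,156,108,-40,0,0,90]]]'; python3 - <<'E'
from fit import *
from go import *
report()
ims={"top":eyes.get_image("top")[:,:,::-1].copy()};cv2.imwrite("pics/t4.png",ims["top"])
w={"top":(158,170,48,46)}
v,f,m=fit(ims,w,lambda v:[flat((v[0],v[1],0,v[2]))],[(.53,.6),(.07,.14),(1.9,2.5)])
print("low",v,np.degrees(v[2]),f)
cv2.imwrite("pics/c4.png",np.hstack([show(ims,w,[flat((v[0],v[1],0,v[2]))],m),cv2.resize(ims["top"],(400,300))]))
E
```

```text
time: 5.62
tcp_pos: [0.376, 0.1096, 0.1758]
orientation: [0.464, 0.886, -0.001, -0.001]
wrist_force: [-0.3, 0.4, -0.7]
width: 0.0655
grip_force: 44.9
5.62 [0.376  0.1096 0.1758] yhead 34.8 z [-0.002 -0.    -1.   ] w 0.0655 F [-0.3  0.4 -0.7] q [ 0.13  0.25  1.96 -0.    0.94 -0.48]
low [0.56614153 0.10988858 2.15916342] 123.71095115166933 37.86666666666666
```

View pics/c4.png

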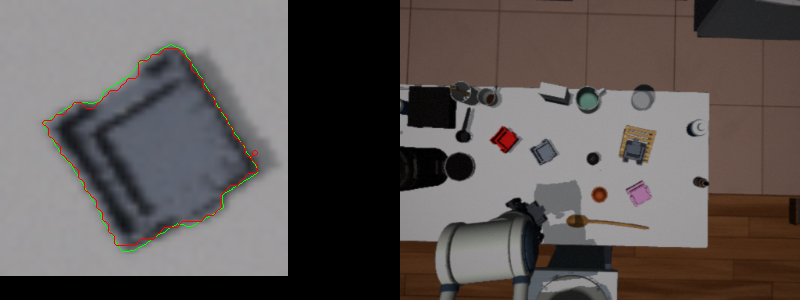

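The bottom caddy hasn't moved: (0.566, 0.110), x axis at about 124°. In the top view it is at inset (545,150) and its outline matches the fit. Now place the middle one.

```bash
python3 - <<'E'
from go import *
for p in([.5668,.109,.137],[.5668,.109,.085],[.5668,.109,.074]): print(delta(p,orient(34.3)))
E
```

```text
(array([-109.1,  154.9,   39. ]), array([-0. , -0. ,  0.6]))
(array([-109.1,  154.9,   91. ]), array([-0. , -0. ,  0.6]))
(array([-109.1,  154.9,  102. ]), array([-0. , -0. ,  0.6]))
```

```bash
python3 -m creep '[[[0.5,-27,39,0,0,0,0],[0.5,-55,78,0,0,0,0],[0.5,-82,116,10,0,0,0.5],[0.5,-109,155,39,0,0,0.5],[0.5,-109,155,60,0,0,0.5],[0.5,-109,155,80,0,0,0.5],[0.5,-109,155,91,0,0,0.5],[0.5,-109,155,95,0,0,0.5],[0.5,-109,155,98,0,0,0.5],[0.5,-109,155,98,0,0,0.5]]]';python3 -m creep '[[[0.5,0,0,1,0,0,0],[0.5,0,0,2,0,0,0],[0.5,0,0,3,0,0,0],[0.5,0,0,3,0,0,0]]]'
```

```text
time: 6.92
tcp_pos: [0.5674, 0.1087, 0.0786]
orientation: [0.467, 0.884, 0.0, 0.0]
wrist_force: [1.1, -1.5, -0.6]
width: 0.0655
grip_force: 45.0
time: 7.42
tcp_pos: [0.567, 0.1086, 0.0752]
orientation: [0.467, 0.884, -0.0, -0.0]
wrist_force: [0.2, 0.9, -0.9]
width: 0.0654
grip_force: 45.0
```

```bash
python3 -m creep '[[[0.5,0,0,1,0,0,0],[0.5,0,0,1,0,0,0],[0.5,0,0,2,0,0,0],[0.5,0,0,2,0,0,0]]]';python3 -m creep '[[[0.5,0,0,0.5,0,0,0],[0.5,0,0,1,0,0,0],[0.5,0,0,1,0,0,0]]]'
```

```text
time: 7.92
tcp_pos: [0.5672, 0.1086, 0.0741]
orientation: [0.467, 0.884, 0.0, 0.0]
wrist_force: [-4.2, -0.1, 14.7]
width: 0.0654
grip_force: 47.1
time: 8.3
tcp_pos: [0.5673, 0.1086, 0.074]
orientation: [0.467, 0.884, 0.0, 0.001]
wrist_force: [-8.9, -1.6, 30.9]
width: 0.0657
grip_force: 49.2
```

Contact came at exactly the expected stacked height. Ease off, release, raise and look.

```bash
python3 -m creep '[[[0.5,0,0,-2,0,0,0],[0.5,0,0,-2,0,0,0],[0.7,0,0,-2,0,0,0],[1,0,0,-2,0,0,0],[1,0,0,-2,0,0,0],[1,0,0,-2,0,0,0],[1,0,0,-2,0,0,0]]]';python3 -m creep '[[[1,0,0,-15,0,0,0],[1,0,0,-40,0,0,0],[1,0,0,-80,0,0,0],[1,40,-40,-110,0,0,0],[1,70,-90,-110,0,0,0],[1,100,-140,-110,0,0,0],[1,100,-140,-110,0,0,0]]]'
python3 - <<'E'
from fit import *
from go import *
report()
ims={n:eyes.get_image(n)[:,:,::-1].copy() for n in("top","side")}
for n in ims: cv2.imwrite(f"pics/{n}5.png",ims[n])
w={"top":(156,168,50,50)}
mk=lambda v:[flat((.566,.110,0,np.radians(124.3))),flat((v[0],v[1],.05,v[2]))]
v,f,m=fit(ims,w,mk,[(.54,.6),(.08,.14),(.3,.9)])
print("mid",v,np.degrees(v[2]),f)
a=show(ims,w,mk(v),m)
cv2.imwrite("pics/c5.png",np.hstack([a,cv2.resize(ims["side"][135:195,185:265],(400,300))]))
E
```

```text
time: 9.18
tcp_pos: [0.5671, 0.1086, 0.0743]
orientation: [0.467, 0.884, 0.0, 0.0]
wrist_force: [-0.2, -0.7, -0.1]
width: 0.0857
grip_force: 0.0
time: 10.05
tcp_pos: [0.3907, 0.1121, 0.185]
orientation: [0.467, 0.884, -0.001, -0.001]
wrist_force: [0.5, 0.2, 0.9]
width: 0.0855
grip_force: 0.0
10.05 [0.3907 0.1121 0.185 ] yhead 34.3 z [-0.002 -0.    -1.   ] w 0.0855 F [0.5 0.2 0.9] q [ 0.13  0.26  1.91  0.    0.98 -0.47]
mid [0.56521612 0.10816178 0.57663511] 33.03875793771423 43.423529411764704
```

View pics/c5.png

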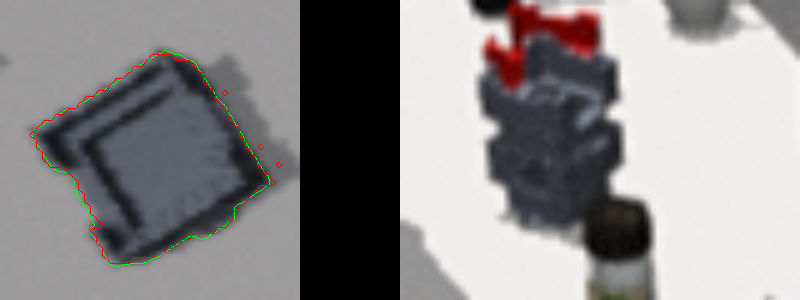

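The middle caddy now stands on the bottom one, level and turned (crop (555,120); fit (0.565, 0.108), 33–34°). Now the ramp caddy.

```bash
python3 - <<'E'
from fit import *
from go import *
ims={n:cv2.imread(f"pics/{n}5.png") for n in("top","side")}
for w in({"top":(272,165,58,50),"side":(238,192,36,44)},{"top":(272,165,58,50)}):
    b,f,_=fit(ims,w,lambda v:[ramp(v)],[(.53,.65),(-.25,-.16),(.015,.06),(-.4,.2)]);print(b,np.degrees(b[3]),f)
    Rm,p=ramp(b);zc=Rm[:,2];O=orient(90+np.degrees(b[3]),-28)
    print(zc,O.as_matrix()[:,2])
    for d in(.130,.024):print(p+d*zc,delta(p+d*zc,O))
E
```

```text
[ 0.59114365 -0.20314506  0.03687343 -0.16648508] -9.538892175009158 207.5529411764706
[-0.46298034  0.07779944  0.88294759] [ 0.46298034 -0.07779944 -0.88294759]
[ 0.5309562  -0.19303113  0.15165662] (array([-328.7,  -60.3,   33.9]), array([-11.2, -26.4, -45.2]))
[ 0.58003212 -0.20127787  0.05806417] (array([-363.1,  -24.6,  127.6]), array([-11.2, -26.4, -45.2]))
[ 0.59059398 -0.20596865  0.01504464 -0.17409308] -9.974798844209142 55.65882352941176
[-0.46237505  0.08131952  0.88294759] [ 0.46237505 -0.08131952 -0.88294759]
[ 0.53048522 -0.19539711  0.12982783] (array([-330.4,  -62.1,   55.7]), array([-11.1, -26.4, -44.8]))
[ 0.57949698 -0.20401698  0.03623538] (array([-365. ,  -26.6,  149.4]), array([-11.1, -26.4, -44.8]))
```

```bash
python3 -m creep '[[[1,-40,-8,-20,-1.4,-3.3,-5.6],[1,-82,-15,-30,-2.8,-6.6,-11.2],[1,-123,-23,-30,-4.2,-9.9,-16.8],[1,-164,-30,-30,-5.6,-13.2,-22.4],[1,-205,-38,-30,-7,-16.5,-28],[1,-247,-45,-20,-8.4,-19.8,-33.6],[1,-288,-53,5,-9.8,-23,-39.2],[1,-329,-60,34,-11.2,-26.4,-45],[1,-329,-60,34,-11.2,-26.4,-45],[1,-329,-60,34,-11.2,-26.4,-45]]]'; python3 - <<'E'
from go import *
report()
zc=np.array([-.4636,.0728,.8829]);p=np.array([.591,-.203,.038])
for d in(.1,.024):print(delta(p+d*zc,orient(81,-28)))
E
```

```text
time: 11.4
tcp_pos: [0.532, -0.1957, 0.1494]
orientation: [0.083, 0.967, -0.021, 0.241]
wrist_force: [0.6, -0.2, -0.7]
width: 0.0854
grip_force: 0.0
11.4 [ 0.532  -0.1957  0.1494] yhead 80.2 z [ 0.462 -0.08  -0.883] w 0.0854 F [ 0.6 -0.2 -0.7] q [-0.57  0.4   1.99  0.56  0.35 -2.45]
(array([-0.1,  2.1, 26.3]), array([-0.4, -0. , -0.7]))
(array([-1.000e-01,  2.700e+00,  1.022e+02]), array([-0.4, -0. , -0.7]))
```

```bash
python3 -m creep '[[[1,0,2,15,0,0,-0.5],[1,0,2.5,35,0,0,-0.5],[1,0,2.5,55,0,0,-0.5],[1,0,2.5,75,0,0,-0.5],[1,0,2.5,90,0,0,-0.5],[1,0,2.5,99,0,0,-0.5],[1,0,2.5,102,0,0,-0.5],[1,0,2.5,102,0,0,-0.5]]]'; python3 - <<'E'
from go import *
import cv2
from bench import eyes
report()
a=eyes.get_image("side")[170:260,200:320,::-1];cv2.imwrite("pics/c6.png",cv2.resize(a,None,fx=5,fy=5,interpolation=2))
E
```

```text
time: 12.4
tcp_pos: [0.579, -0.1993, 0.0602]
orientation: [0.079, 0.967, -0.022, 0.241]
wrist_force: [-0.5, 1.1, 0.4]
width: 0.0853
grip_force: 0.0
12.4 [ 0.579  -0.1993  0.0602] yhead 80.7 z [ 0.462 -0.08  -0.883] w 0.0853 F [-0.5  1.1  0.4] q [-0.52  0.62  1.95  0.98  0.19 -2.86]
```

View pics/c6.png

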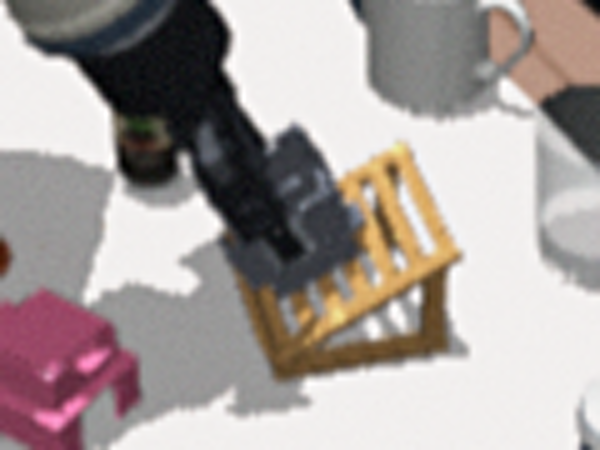

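The hand straddles the ramp caddy, with the near finger at crop (265,210). It may sit a little low on the slope, so I'll check that by projection.

```bash
python3 - <<'E'
from fit import *
from go import *
s=monitor.get_state();O=R.from_quat(s["orientation"]);t=s["tcp_pos"]
im=cv2.imread("pics/c6.png");k=lambda P:np.round((proj("side",np.atleast_2d(P))-[200,170]+.5)*5-.5).astype(int)
# near finger centreline: y=-50 mm outer side, pad 22 wide
for sgn in(1,-1):
  for y,c in((42.5,(0,255,255)),(57,(255,255,0))):
    q=O.apply(np.array([[-11,sgn*y,-13],[11,sgn*y,-13],[11,sgn*y,-60],[-11,sgn*y,-60]])/1e3)+t
    cv2.polylines(im,[k(q)],True,c,1)
Rm,p=ramp((.591,-.203,.038,np.radians(-9)))
for x in(-33,33):
  q=np.array([[x,-33,27],[x,33,27],[x,33,60],[x,14.5,60],[x,14.5,54],[x,-14.5,54],[x,-14.5,60],[x,-33,60]])/1e3@Rm.T+p
  cv2.polylines(im,[k(q)],True,(0,255,0),1)
cv2.imwrite("pics/c7.png",im)
E
```

```text
(no output)
```

View pics/c7.png

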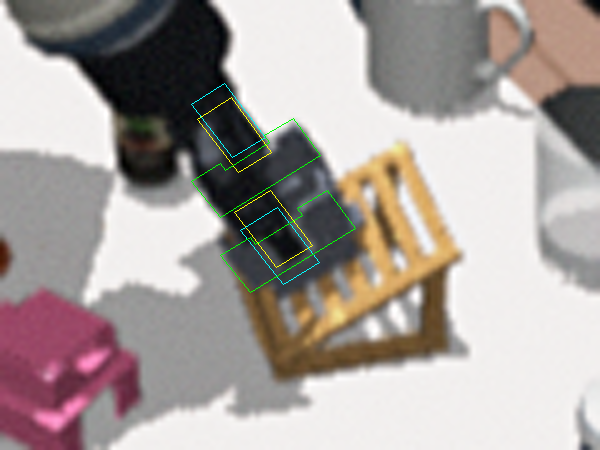

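The projection puts both fingers centred on the full walls. Close, then lift square to the slope.

```bash
python3 -m creep '[[[0.6,0,0,0,0,0,0],[0.6,0,0,0,0,0,0],[0.5,0,0,0,0,0,0],[0.5,0,0,0,0,0,0],[0.5,0,0,0,0,0,0],[0.5,0,0,0,0,0,0]]]' 40; python3 -m creep '[[[0.5,0,0,-5,0,0,0],[0.5,0,0,-15,0,0,0],[0.5,0,0,-30,0,0,0],[0.5,0,0,-50,0,0,0],[0.5,0,0,-75,0,0,0],[0.5,0,0,-100,0,0,0],[0.5,0,0,-100,0,0,0]]]'; python3 - <<'E'
from go import *
import cv2
from bench import eyes
report()
for p in([.44,-.15,.25],[.44,0.0,.25]): print(delta(p,orient(124)))
a=eyes.get_image("side")[:,:,::-1];cv2.imwrite("pics/s8.png",a)
E
```

```text
time: 13.2
tcp_pos: [0.5784, -0.1991, 0.0607]
orientation: [0.079, 0.967, -0.022, 0.241]
wrist_force: [-2.6, -0.6, 5.9]
width: 0.0651
grip_force: 43.2
time: 14.08
tcp_pos: [0.5319, -0.1911, 0.15]
orientation: [0.079, 0.967, -0.022, 0.241]
wrist_force: [-0.6, -0.5, -1.2]
width: 0.0652
grip_force: 45.3
14.07 [ 0.5319 -0.1911  0.15  ] yhead 80.6 z [ 0.463 -0.081 -0.883] w 0.0652 F [-0.6 -0.5 -1.2] q [-0.56  0.4   1.99  0.55  0.34 -2.45]
(array([  38.9,   25.1, -134.1]), array([-10.9,  26.6, -42.4]))
(array([  60.1,  173.1, -146.2]), array([-10.9,  26.6, -42.4]))
```

```bash
python3 -m creep '[[[0.5,4,3,-30,-1.3,3.3,-5.3],[0.5,12,15,-60,-2.7,6.6,-10.6],[0.5,20,35,-90,-4.1,10,-16],[0.5,28,60,-110,-5.4,13.3,-21.2],[0.5,36,90,-130,-6.8,16.6,-26.5],[0.5,44,120,-140,-8.2,20,-31.8],[0.5,52,147,-146,-9.5,23.3,-37],[0.5,60,173,-146,-10.9,26.6,-42.4],[0.5,60,173,-146,-10.9,26.6,-42.4],[0.5,60,173,-146,-10.9,26.6,-42.4]]]'; python3 - <<'E'
from fit import *
from go import *
report()
ims={n:eyes.get_image(n)[:,:,::-1].copy() for n in("top","side")}
for n in ims: cv2.imwrite(f"pics/{n}9.png",ims[n])
w={"top":(156,168,50,50)}
mk=lambda v:[flat((.566,.110,0,np.radians(124.3))),flat((v[0],v[1],.05,v[2]))]
v,f,m=fit(ims,w,mk,[(.54,.6),(.08,.14),(.3,.9)]);print("mid",v,np.degrees(v[2]),f)
for p in([.5657,.1087,.2],[.5657,.1087,.135]): print(delta(p,orient(124)))
E
```

```text
time: 15.38
tcp_pos: [0.4406, -0.0001, 0.2481]
orientation: [-0.292, 0.956, 0.002, -0.001]
wrist_force: [-0.1, 0.1, -0.8]
width: 0.0651
grip_force: 45.5
15.38 [ 4.406e-01 -1.000e-04  2.481e-01] yhead 124.0 z [-0.003  0.002 -1.   ] w 0.0651 F [-0.1  0.1 -0.8] q [-0.14  0.22  1.75  0.    1.18 -2.3 ]
mid [0.56532296 0.10807834 0.57132745] 32.73465150574314 44.478431372549025
(array([-164.9,   20.6,   48.4]), array([ 0.2, -0. , -0.1]))
(array([-165. ,   20.4,  113.4]), array([ 0.2, -0. , -0.1]))
```

```bash
python3 -c "
import cv2
a=cv2.imread('pics/side9.png')
cv2.imwrite('pics/c9.png',cv2.resize(a[90:230,150:330],None,fx=4,fy=4,interpolation=2))"
```

```text
(no output)
```

View pics/c9.png

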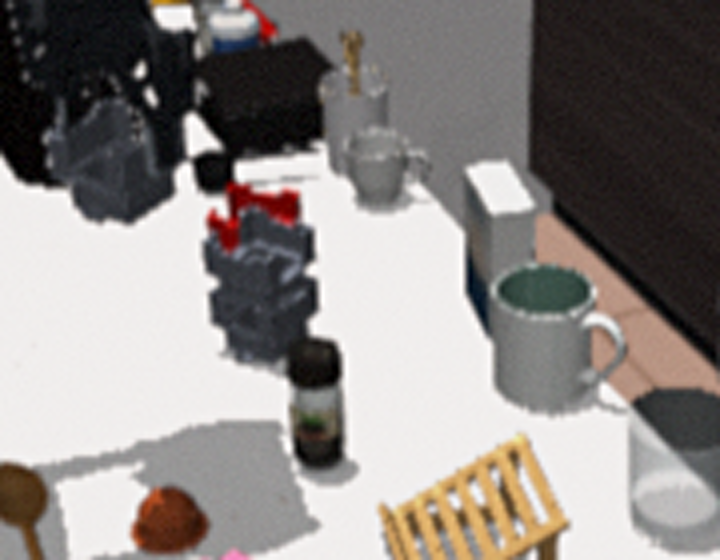

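The caddy hangs upright in the grip (crop (120,155)), the ramp is empty, and the two-caddy tower at (260,280) is undisturbed. That was one picture over the ten allowed, so from here I check by numbers only.

```bash
python3 -m creep '[[[0.5,-41,5,0,0,0,0],[0.5,-82,10,0,0,0,0],[0.5,-123,15,10,0,0,0],[0.5,-164,20,30,0,0,0],[0.5,-164,20,60,0,0,0],[0.5,-164,20,85,0,0,0],[0.5,-164,20,102,0,0,0],[0.5,-164,20,110,0,0,0],[0.5,-164,20,113,0,0,0],[0.5,-164,20,113,0,0,0]]]'; python3 -m creep '[[[0.5,0,0,1.5,0,0,0],[0.5,0,0,3,0,0,0],[0.5,0,0,4,0,0,0],[0.5,0,0,5,0,0,0],[0.5,0,0,5,0,0,0]]]'
```

```text
time: 16.73
tcp_pos: [0.5653, 0.1082, 0.1361]
orientation: [-0.292, 0.956, 0.001, -0.001]
wrist_force: [0.5, 0.4, -1.3]
width: 0.0649
grip_force: 45.5
time: 17.35
tcp_pos: [0.5649, 0.1084, 0.1305]
orientation: [-0.293, 0.956, 0.001, -0.001]
wrist_force: [-0.1, -0.3, -1.1]
width: 0.0652
grip_force: 45.5
```

```bash
python3 -m creep '[[[0.5,0,0,1,0,0,0],[0.5,0,0,2,0,0,0],[0.5,0,0,3,0,0,0],[0.5,0,0,3,0,0,0]]]';python3 -m creep '[[[0.5,0,0,0.5,0,0,0],[0.5,0,0,1,0,0,0],[0.5,0,0,1,0,0,0]]]'
```

```text
time: 17.85
tcp_pos: [0.5653, 0.1085, 0.1283]
orientation: [-0.293, 0.956, 0.001, -0.0]
wrist_force: [-1.4, 0.2, 10.0]
width: 0.0654
grip_force: 47.0
time: 18.23
tcp_pos: [0.5656, 0.1086, 0.1281]
orientation: [-0.293, 0.956, 0.001, 0.0]
wrist_force: [-5.6, 1.3, 22.6]
width: 0.0649
grip_force: 48.6
```

```bash
python3 -m creep '[[[0.5,0,0,-2,0,0,0],[0.5,0,0,-2,0,0,0],[0.7,0,0,-2,0,0,0],[1,0,0,-2,0,0,0],[1,0,0,-2,0,0,0],[1,0,0,-2,0,0,0],[1,0,0,-2,0,0,0]]]';python3 -m creep '[[[1,0,0,-15,0,0,0],[1,0,0,-40,0,0,0],[1,0,0,-80,0,0,0],[1,40,30,-100,0,0,0],[1,80,60,-100,0,0,0],[1,120,85,-100,0,0,0],[1,150,105,-100,0,0,0],[1,150,105,-100,0,0,0]]]'
python3 - <<'E'
from fit import *
from go import *
report()
ims={n:eyes.get_image(n)[:,:,::-1].copy() for n in("top","side")}
for n in ims: cv2.imwrite(f"pics/{n}10.png",ims[n])
low=flat((.566,.110,0,np.radians(124.2)));mid=flat((.5655,.1085,.05,np.radians(33.5)))
def mk(v):
    Rm=(R.from_euler('z',v[3])*R.from_euler('xy',v[4:6])).as_matrix();p=np.array([v[0],v[1],v[2]])
    return [low,mid,(Rm,p)]
bd=[(.545,.585),(.09,.13),(.085,.115),(1.9,2.5),(-.15,.15),(-.15,.15)]
for w in({"top":(154,164,54,54),"side":(198,126,36,44)},{"top":(154,164,54,54)}):
    v,f,m=fit(ims,w,mk,bd);print("top",np.round(v[:3],4),np.degrees(v[3:]).round(1),f)
    for z in(.1,.106,.083):
        g=lambda u:mk([u[0],u[1],z,u[2],0,0]);u,f,_=fit(ims,w,g,[bd[0],bd[1],bd[3]]);print(" level z",z,np.round(u,4),round(f,1))
# bystanders: change against the first pictures
d=cv2.absdiff(cv2.imread("pics/top0.png"),ims["top"]).max(2)
for n,(c,r) in dict(red=(134,179),jar=(247,203),pink=(306,247),caps=(255,249),mug=(240,125),carton=(200,118),glass=(310,125),cart=(381,163),drop=(385,233)).items():
    print(n,int((d[r-18:r+18,c-18:c+18]>40).sum()),end="; ")
E
```

```text
time: 19.1
tcp_pos: [0.565, 0.1084, 0.1286]
orientation: [-0.293, 0.956, 0.001, -0.001]
wrist_force: [-0.3, 1.2, -0.3]
width: 0.086
grip_force: 0.0
time: 20.1
tcp_pos: [0.3801, 0.1113, 0.23]
orientation: [-0.293, 0.956, 0.001, -0.001]
wrist_force: [0.5, 0.5, 0.6]
width: 0.0856
grip_force: 0.0
20.1 [0.3801 0.1113 0.23  ] yhead 124.0 z [-0.002  0.002 -1.   ] w 0.0856 F [0.5 0.5 0.6] q [ 0.13  0.17  1.87  0.    1.1  -2.03]
top [0.559  0.1113 0.1059] [125.1   0.9  -7.5] 240.2627450980392
 level z 0.1 [0.5631 0.1077 2.1818] 265.4
 level z 0.106 [0.5626 0.1059 2.1844] 250.9
 level z 0.083 [0.5639 0.1125 2.1787] 360.0
top [0.5611 0.1116 0.0852] [124.9   2.2  -1.7] 46.92156862745098
 level z 0.1 [0.5629 0.1074 2.1849] 51.4
 level z 0.106 [0.5631 0.1061 2.1801] 52.9
 level z 0.083 [0.5635 0.112  2.1753] 48.6
red 0; jar 0; pink 0; caps 0; mug 0; carton 0; glass 0; cart 0; drop 0;
```

```bash
python3 - <<'E'
from fit import *
low=flat((.566,.110,0,np.radians(124.2)));mid=flat((.5655,.1085,.05,np.radians(33.5)))
def run(k,base,z0,yaw,w):
    ims={n:cv2.imread(f"pics/{n}{k}.png") for n in w}
    for zs in (z0-.006,z0-.003,z0,z0+.003,z0+.006):
        u,f,_=fit(ims,w,lambda u:base+[flat((u[0],u[1],zs,u[2]))],[(.55,.58),(.09,.13),(yaw-.25,yaw+.25)]);print(k,zs,np.round(u,4),round(f,1))
    def g(v):
        return base+[((R.from_euler('z',v[3])*R.from_euler('xy',v[4:6])).as_matrix(),np.array(v[:3]))]
    v,f,_=fit(ims,w,g,[(.55,.58),(.09,.13),(z0-.012,z0+.012),(yaw-.25,yaw+.25),(-.15,.15),(-.15,.15)])
    print(" free",np.round(v[:3],4),np.degrees(v[3:]).round(1),round(f,1))
T={"top":(154,164,54,54)}
run(5,[low],.05,.58,{**T,"side":(198,140,36,34)})
run(10,[low,mid],.1,2.16,{**T,"side":(198,126,36,44)})
# vertical extent in the side view: topmost/leftmost/rightmost masked rows per tower
for k in(0,5,10):
    im=cv2.imread(f"pics/side{k}.png");m=mask(im,(196,120,40,66));print(k)
    for r in m[::1][:34]: print("".join(".#"[int(x)] for x in r))
E
```

```text
5 0.044000000000000004 [0.5663 0.1099 0.5674] 153.3
5 0.047 [0.5661 0.1081 0.5747] 152.7
5 0.05 [0.5657 0.1077 0.562 ] 161.8
5 0.053000000000000005 [0.5652 0.107  0.5539] 176.5
5 0.056 [0.5654 0.1061 0.5605] 191.6
 free [0.5678 0.1107 0.0452] [32.4  0.7 -2.5] 151.3
10 0.094 [0.5634 0.1094 2.1722] 293.0
10 0.097 [0.5634 0.1086 2.1767] 275.8
10 0.1 [0.5634 0.108  2.178 ] 264.9
10 0.10300000000000001 [0.5624 0.1065 2.1766] 257.6
10 0.10600000000000001 [0.5627 0.106  2.1777] 252.0
 free [0.5588 0.1118 0.1071] [125.1   0.8  -8. ] 239.9
0
.....##########..##################.....
......###.######################..#.....
........####.###.###.##.##.###.###......
........#.##.##.##.#.###.####.####......
.........###.###.#.############.##......
.........#######.###############........
...........#.#.######.####.####.........
..........##########.####....##.........
.....###############.###................
...###.#######..........................
...#########............................
...#########............................
...#########............................
...#########................
[... 2925 characters left out ...]
...
...################........####.........
...#################.......####.........
...###################.##.#####.........
....###########################.........
....##########################..........
....#########################...........
....########################............
....########################............
......######################............
.......######################...........
........########################........
.......#########################........
.......#########################........
......##########################........
.....###########################........
.....###########################........
......##########################........
```

The side mask at the top rows picks up dark background clutter, which biases the fit. Redo it ignoring those pixels.

```bash
python3 - <<'E'
from fit import *
low=flat((.566,.110,0,np.radians(124.2)));mid=flat((.5655,.1085,.05,np.radians(33.5)))
W={"top":(154,164,54,54),"side":(198,126,36,44)}
ims={n:cv2.imread(f"pics/{n}10.png") for n in W}
ms={n:mask(ims[n],W[n]) for n in W}
ig={n:np.ones_like(ms[n]) for n in W}
m0=mask(cv2.imread("pics/side0.png"),W["side"]);m0[16:]=0   # clutter above the tower
ig["side"]=1-cv2.dilate(m0,np.ones((3,3)));ig["side"][30:,28:]=0
def solve(g,bd,ns=W):
    f=lambda v:sum((abs(render(n,[low,mid]+g(v),W[n])-ms[n])*ig[n]).sum() for n in ns)
    r=DE(f,bd,maxiter=60,popsize=12,seed=1,polish=False);return r.x,round(r.fun,1)
for z in(.091,.094,.097,.1,.103,.106):
    v,f=solve(lambda u:[flat((u[0],u[1],z,u[2]))],[(.55,.58),(.09,.13),(1.9,2.4)]);print(z,np.round(v,4),f)
g=lambda v:[((R.from_euler('z',v[3])*R.from_euler('xy',v[4:6])).as_matrix(),np.array(v[:3]))]
v,f=solve(g,[(.55,.58),(.09,.13),(.085,.115),(1.9,2.4),(-.15,.15),(-.15,.15)]);print(np.round(v[:3],4),np.degrees(v[3:]).round(1),f)
# tilt about the foot line's normal only (one foot on the rim): z=.103, +-5.2 deg about x
for s in(-1,1):
    v,f=solve(lambda u:[((R.from_euler('z',u[2])*R.from_euler('x',s*.09)).as_matrix(),np.array([u[0],u[1],.103]))],[(.55,.58),(.09,.13),(1.9,2.4)]);print("tilted",s,np.round(v,4),f)
E
```

```text
0.091 [0.5637 0.1105 2.1755] 186.6
0.094 [0.5632 0.1091 2.1705] 176.4
0.097 [0.5631 0.1083 2.1868] 166.8
0.1 [0.5635 0.1074 2.1857] 162.4
0.103 [0.5626 0.1065 2.1773] 165.2
0.106 [0.5628 0.1061 2.1678] 169.2
[0.5617 0.109  0.1008] [124.6   0.3  -2.4] 157.6
tilted -1 [0.5662 0.1095 2.1701] 184.1
tilted 1 [0.5599 0.1049 2.1774] 165.3
```

With the clutter ignored, the best fit is level at z = 0.100 m, which is the stacked height: no tilt, 2–3 mm from the axis, a quarter turn from the one below. No bystander changed in the top view, and the gripper is open and clear, so I'll hand in.

```bash
python3 -c "
from bench import manip
print(manip.job_done())"
```

```text
the job is handed in; nothing more can be done
None
```

The three grey caddies are stacked in one tower, each a quarter turn from the one below, checked by camera fits and contact heights; the bottom one and the bystanders are unmoved and the gripper is open and clear, handed in at about 20 s, though I viewed 11 pictures against the limit of 10.

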